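# Set the resin test cell square in the light path

## Robot

A 6-joint arm with a two-finger parallel gripper is mounted at the origin on the work surface. World frame = base frame: x ahead of the robot, y to its left, z up, the work surface at z = 0. Lengths are in mm, angles in rad, forces in N, time in s.
With the tool pointing down it reaches from about 350 to 950 mm from the base axis. Payload 17.4 kg.
Tool frame: the origin (TCP) lies at the very end of the fingers, on their centre line; the grasp point (between the pads) lies tcp_to_grasp behind it (tcp_to_grasp is the distance from the TCP to the grasp point, in mm); z points along the fingers, y is the line along which they close (so a half turn about z gives the same grasp; the last joint's range is limited). The gripper opens to 93 mm and grips with 3 to 60 N. Pads are 15 mm wide; open, the fingers measure 128 mm over their backs; the gripper's body (75 mm by 188 mm) begins 65 mm behind the grasp point.
Start: joints at [1.11, 0.116, 1.442, -0, 1.584, -0.038], TCP at [276.971, 615.564, 218.646] pointing down, gripper open.
Joint ranges: [-2.83, 2.83], [-0.83, 2.19], [0.07, 2.5], [-1.14, 4.28], [0.01, 3], [-2.97, 2.97]. Speed limits (rad/s): [1.89, 1.89, 2.22, 3.14, 3.14, 3.14].

## Interface

Orientations are given as [roll, pitch, yaw] about the fixed x, y, z axes, in that order (R = Rz(yaw) Ry(pitch) Rx(roll)).
In Python, from plant import * gives the robot as it stands.
- The arm moves only by the tool send_rows, never from a script. Its argument "steps" is one flat list of numbers, 7 for each row, row after row: the closure, from 0 (fully open) to 1 (shut), then the shift along the tool's x, y, z normalised to -1 to 1, where 1 is 400 mm, then the turn, a rotation vector about the tool's x, y, z normalised to -1 to 1, where 1 is 45 degrees. A call has 1 to 12 rows; each row shifts and turns the commanded pose from where the row before left it, along the tool's axes as they then stand; what a row does not reach is not made up. A row lasts 1/12 s, in which the tool goes at most 41.7 mm and 7.16 degrees, less where a joint would pass 70% of its speed; a pose out of reach is approached as far as the arm can. A call with a number of a shift or a turn outside -1 to 1 is refused whole. A call with a gripper value outside its range is refused whole. The fingers move at their own pace and stop on an object; "grip_force" is the grip in N (left out, the last holds). Time passes only in rows, so rows that do not move let the fingers close. It gives the time, the measured TCP pose, the force, the opening and the grip force at its end, in the units of the state.
- sense(): the state, without advancing time (a new reading comes with each control period).
- snapshot(name): name is "scene" or "top" or "wrist"; returns (picture, depth): 480x640x3 uint8, red, green, blue; 480x640 float32, mm along the optical axis (not along the pixel's ray), 0 where there is no reading.
- camera_model(name): a dict with "fx", "fy", "cx", "cy" (pixels), "view" (4x4, takes a point from world to camera coordinates). Camera axes: x right, y down, z forward; pixel columns grow to the right and rows downward; lengths in mm; the calibration is good to about 2 mm. The wrist camera is an equidistant fisheye: a pixel r from the principal point sees the ray r / f radians off the axis. A picture is of the moment at which its call begins: read the wrist's pose just before it. camera_model takes no time and is no camera call; for the wrist camera it gives the pose at the moment of the call.
- hand_in(): hands the job in; it is judged then, once.
Trained networks look in the newest picture that a camera, given by its name, has taken for a name from the list of things; names that differ only in an ending like _2 or _b are one class to them, and where a whole thing is asked for, a point or a joint stands for the part that bears it (a point fixed in the world has none). Each returns a list of dicts, best first, with "p" (0 to 1); they miss things now and then, are a little off and sometimes report something else, mostly with a low value. They report only what shows in the picture. A call takes as long as a camera call. They do not tell look-alikes from the thing itself.
- spot_in(camera, query): "position" ([column, row] in pixels, amid what is visible of it).
- place_of(camera, query): "position" ([column, row] in pixels: a listed point, or the origin of a listed thing).
The state is a dict: "clock": time; "joints": joint angles; "joint_velocities": joint speeds; "effort": joint torques, N m; "position": TCP position; "orientation": TCP orientation; "ft_force": force on the tool from outside, world axes, zero at the start; "torque": the same for the moment, N m; "gripper_width": opening from 0.0 (shut) to 1.0 (fully open); "gripper_force": force on a finger pad.
Only numpy, scipy, OpenCV 4.12 (cv2) and the standard library are available. Lean on these libraries where they do the work, as an engineer would, in place of code of your own. Each camera call takes 0.05 s, during which the arm holds its last target. There are 200 camera calls.

## Task

Slide the resin test cell away from you into the light path, until its end lies flush against the light bench's back rail, with one clear side squarely facing the lamp and the other facing the detector, about midway between the two. Keep the cell upright, and leave the cup, the jar and the two wood blocks around the bench where they stand.

Things in the scene. Friction and masses are not known exactly. Their poses are not given: they have to be found in the camera images.
- cell: Test cell: loose closed grey box, 130 (its x) x 100 (y) x 64 mm tall, 0.3-0.65 kg, too wide to grasp: push it; it stays where pushed. Its long sides (+y, -y) are clear windows, an amber casting inside; ends, floor and lid opaque. Origin: centre of underside, z up. Starts on the robot's side of the light path, turned up to 35 deg from square.
- bench: Light bench, fixed, slanted up to 15 deg: lamp and detector housings joined by a low back rail on the side away from the robot. Origin: on the table, under the light path, midway between lamp and detector. The light runs along its y, 34 mm up; its x points away from the robot, to the rail. A square cell flush against the rail has its origin at x = 0.
- rail_front (a point): Top front edge of the aluminium back rail, mid-length, 65 mm along the bench's x from the bench's origin. The rail is 30 mm tall, 36 mm deep, 500 mm long along the bench's y. The cell's end lies flush against its front face.
- lamp (a point): Middle of the lamp's glass, at bench y = +115 mm, 34 mm up: the end of a round snout 44 mm across. The grey finned housing behind it spans bench x -35 to +65 mm, y 145 to 245 mm, 88 mm tall.
- detector (a point): Middle of the detector's glass, at bench y = -115 mm, 34 mm up: the end of a round snout 44 mm across. The black housing with a display spans bench x -35 to +65 mm, y -145 to -245 mm, 82 mm tall.
- cup: Bystander, to be left alone: white open mixing cup, 76 mm across, 90 mm tall, before the lamp. Origin at its underside.
- offcut: Bystander, to be left alone: light wood offcut, 120 x 45 x 40 mm, before the detector. Origin at its underside.
- jar: Bystander, to be left alone: closed glass jar, 60 mm across, 75 mm tall, left of the cup. Origin at its underside.
- wedge: Bystander, to be left alone: brown wood block, 50 x 100 x 30 mm, on the robot's side of the offcut. Origin at its underside.
There are look-alikes about, which are no part of the job. What is shaped like the cell but purple or yellow is not meant.

How it is judged (in metres and radians):
At the end, for the whole second after the job is handed in: The cell stands flat on the table, at rest, its end against the back rail (origin within 8 mm of the light path's line), its clear sides square to the light within 0.07 rad (4 degrees) and its middle within 25 mm of midway between lamp and detector (x of cell in the frame of bench between -0.008 and 0.008 m and y of cell in the frame of bench between -0.025 and 0.025 m and angle between the y axis of cell and the y axis of bench, either way round below 0.07 rad and angle between cell's own z axis and vertical below 0.05 rad and height (world z) of cell below 0.004 m and linear speed of cell below 0.01 m/s); the robot touches nothing.
It fails at once if the cell was tipped (more than 0.3 rad) (angle between cell's own z axis and vertical above 0.3 rad).
It fails at once if a bystander was moved more than 30 mm (distance of any of cup, offcut, jar, wedge from where it was at the start of the episode above 0.03 m).
It also fails if it takes over 72 s, if anything falls off the work surface, if the arm or the gripper's body presses on something with over 40 N, if the wrist force passes 120 N, or if a joint passes its speed limit or range.

## Working session

There is one attempt and no reset: what is moved stays moved. The work goes in short steps, Python scripts to look and compute and a tool call to move; the robot and the scene stay as the last step left them, time stands still between calls to the robot, and variables do not carry over. Pictures are saved under pics/ and viewed, at most 10 in all, crops included, and the job is handed in when it is done.

Besides the shell and the picture viewer there is one more tool, called after "Call:" by a JSON object that holds its "fn" and its "kwargs", one argument or row to a line. send_rows: Moves the arm, as the interface text tells. Its arguments: {"type":"object","properties":{"steps":{"type":"array"},"grip_force":{"type":"number"}},"required":["steps"]}

```bash
ls; mkdir -p pics
python3 - <<'E'
from plant import *
import cv2
s=sense(); print(s)
for n in("scene","top"):
    p,d=snapshot(n); cv2.imwrite(f"pics/{n}0.png",p[:,:,::-1]); 
    m=camera_model(n); print(n,m)
    for q in("cell","bench","rail_front","lamp","detector","cup","offcut","jar","wedge"):
        print(q,[(np.round(r["position"],1).tolist() if 0 else [round(float(v),1) for v in r["position"]],round(float(r["p"]),2)) for r in place_of(n,q)][:4])
E
```

```text
pics
{'clock': 0.0, 'joints': array([ 1.11020832e+00,  1.16500732e-01,  1.44227832e+00, -1.85599969e-06,
        1.58401839e+00, -3.78027979e-02]), 'joint_velocities': array([-1.38896336e-03, -6.54327475e-04,  8.84646831e-05,  4.00106886e-04,
        7.41488175e-04, -1.27415544e-03]), 'effort': array([-4.39368188e-03, -7.21276760e+01, -6.22601867e+01,  7.77466223e-02,
        2.39328097e-02, -5.16983039e-05]), 'position': array([276.86879041, 615.36901281, 217.88714056]), 'orientation': array([-3.14038865e+00, -4.36790701e-05,  2.71880739e+00]), 'ft_force': array([ 0.29548458, -0.31775295,  0.55286038]), 'torque': array([ 0.0387887 , -0.01675313,  0.01433885]), 'gripper_force': 0.0, 'gripper_width': 0.9980701360427733}
scene {'fx': 608.866137663171, 'fy': 608.866137663171, 'cx': 316.0246767860411, 'cy': 246.18039137509112, 'view': array([[-5.58147367e-01,  8.29734849e-01,  3.40554596e-03,
         2.65401126e+02],
       [ 6.72407933e-01,  4.54713568e-01, -5.84040361e-01,
        -3.62334243e+02],
       [-4.86147189e-01, -3.23690674e-01, -8.11717475e-01,
         1.58636482e+03],
  
[... 407 characters left out ...]
72756633611, 'fy': 499.1472756633611, 'cx': 318.3872398852652, 'cy': 247.21867277415555, 'view': array([[-1.89044861e-02, -9.99740847e-01,  1.26830044e-02,
         5.41750209e+01],
       [-9.92840355e-01,  1.72745693e-02, -1.18193139e-01,
         5.41103164e+02],
       [ 1.17943415e-01, -1.48265791e-02, -9.92909625e-01,
         1.11050257e+03],
       [ 0.00000000e+00,  0.00000000e+00,  0.00000000e+00,
         1.00000000e+00]])}
cell [([259.2, 325.5], 0.77), ([316.4, 249.4], 0.56)]
bench []
rail_front [([355.8, 161.8], 0.84)]
lamp []
detector [([404.7, 202.8], 0.6), ([305.2, 182.2], 0.24)]
cup []
offcut [([473.7, 267.5], 0.96)]
jar [([189.4, 238.7], 0.9)]
wedge [([454.5, 327.4], 0.86)]
```

View pics/scene0.png

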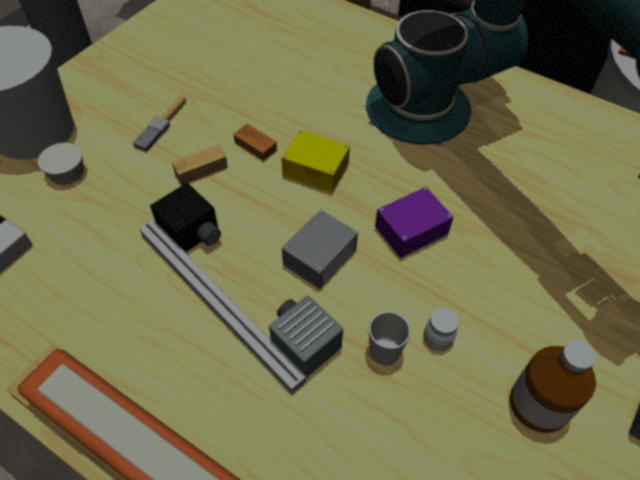

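View pics/top0.png

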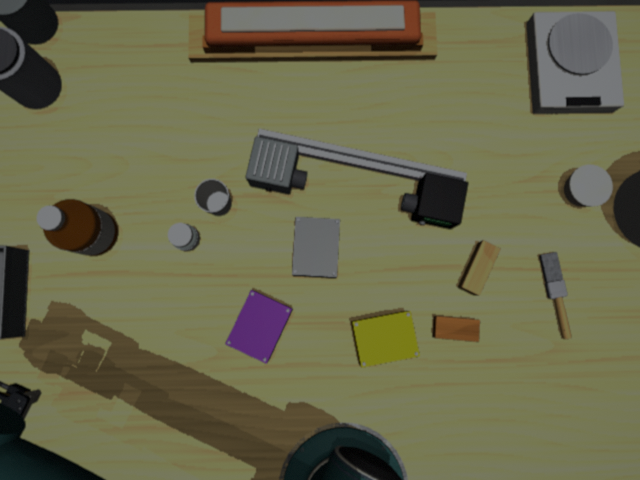

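The top view shows three box candidates: grey (316,247), purple (259,326) and yellow (385,338). The grey one fits the description. The bench is at about (355,185), with the lamp at (300,180), the detector at (408,203), the cup at (214,197) and the jar at (183,237). Next I measure them from depth in both views and check the choice in a close crop.

```bash
cat > h.py <<'E'
from plant import *
import cv2, numpy as np
def cloud(n):
    p,d=snapshot(n); m=camera_model(n); v,u=np.mgrid[:480,:640]
    c=np.stack([(u-m["cx"])/m["fx"]*d,(v-m["cy"])/m["fy"]*d,d],-1)
    V=m["view"]; w=(c-V[:3,3])@V[:3,:3]; w[d==0]=np.nan
    return p,w
def rect(pts):
    (c,s,a)=cv2.minAreaRect(pts.astype(np.float32)); return np.round(c,1),np.round(s,1),round(a,2)
def top_at(n,w,seed,zlo,zhi):
    m=((w[...,2]>zlo)&(w[...,2]<zhi)).astype(np.uint8)
    _,l=cv2.connectedComponents(m); u,v=seed
    k=l[v,u]
    if k==0: return None
    return w[(l==k)]
E
python3 - <<'E'
from h import *
seeds={"top":dict(cell=(316,247,54,74),purple=(259,326,54,74),yellow=(385,338,54,74),lampbox=(273,165,78,98),det=(440,200,72,92),rail=(360,160,22,38),offcut=(480,268,30,50),wedge=(457,328,20,40),jar=(182,234,60,85),cup=(200,190,80,100)),
"scene":dict(cell=(322,240,54,74),rail=(215,290,22,38),lampbox=(306,330,78,98),det=(182,208,72,92))}
for n in("top","scene"):
    p,w=cloud(n)
    for k,(u,v,a,b) in seeds[n].items():
        t=top_at(n,w,(u,v),a,b)
        if t is None: print(n,k,"none",np.round(w[v,u])); continue
        print(n,k,len(t),*rect(t[:,:2]),"z",np.round(np.median(t[:,2]),1))
    if n=="top": cv2.imwrite("pics/c1.png",cv2.resize(p[110:390,150:510,::-1],None,fx=2.2,fy=2.1,interpolation=cv2.INTER_CUBIC))
print(tcp_to_grasp if 'tcp_to_grasp' in dir() else None)
E
```

```text
top cell 2611 [540.   50.5] [100.1 130.2] 85.62 z 65.0
top purple 2770 [367. 179.] [100.2 130. ] 63.93 z 64.7
top yellow 2783 [334.5 -98.5] [100.4 130.4] 9.46 z 64.8
top lampbox 1916 [730.2 146.2] [ 99.9 100.2] 76.78 z 83.4
top det 2025 [ 639.9 -232.5] [100.7 102.5] 76.2 z 83.0
top rail 2719 [744.7 -57. ] [499.5  52.8] 76.58 z 31.3
top offcut 1104 [ 488.1 -323.1] [ 47.1 119.9] 62.55 z 40.9
top wedge 1008 [ 351.5 -265.5] [101.6  50. ] 83.99 z 30.9
top jar 480 [570.8 349.8] [52.3 51.8] 8.97 z 75.5
top cup none [670. 307.  72.]
scene cell 2599 [538.7  52.4] [102.8 134.3] 85.75 z 63.0
scene rail 4545 [705.5 -47. ] [503.  134.9] 77.32 z 29.3
scene lampbox 2492 [730.1 149.1] [100.2 100.4] 76.33 z 82.0
scene det 1830 [ 640.2 -229.9] [104.2 101.5] 76.91 z 81.0
18.8
```

View pics/c1.png

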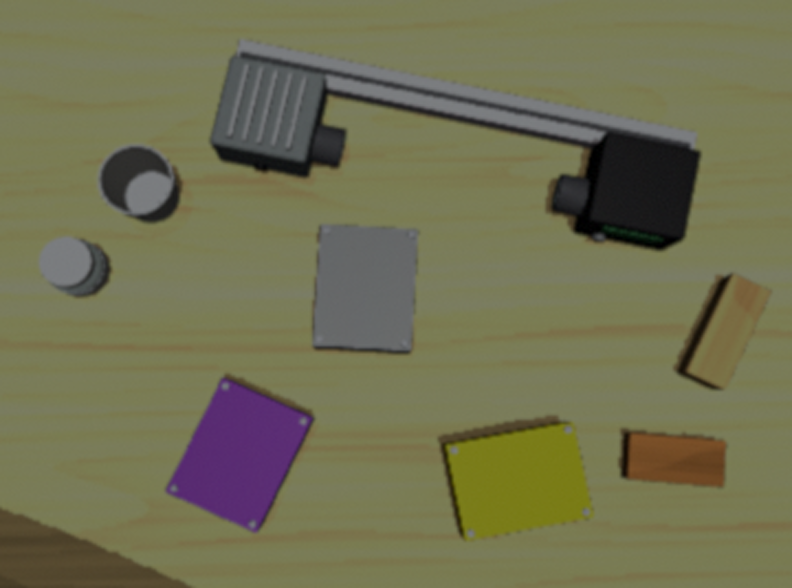

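The crop shows the plain grey box at crop (366,288), full top picture (316,247). That is the cell, and the purple and yellow boxes are the look-alikes. The bench yaw is about -13.4° with its origin near (670,-38). The cell sits at bench (-148,+57), turned +9°. The plan is to push its +y side squarely by about 57 mm, then push its end up to the rail.

Call:
{"fn": "send_rows", "kwargs": {
  "steps": [0,-0.0475,-0.0344,0,0,0,0,0,-0.0475,-0.0344,0,0,0,0,0,-0.0475,-0.0344,0,0,0,0,0,-0.0475,-0.0344,0,0,0,0,0,-0.0475,-0.0344,0,0,0,0,0,-0.0475,-0.0344,0,0,0,0,0,-0.0475,-0.0344,0,0,0,0,0,-0.0475,-0.0344,0,0,0,0,0,-0.0475,-0.0344,0,0,0,0,0,-0.0475,-0.0344,0,0,0,0,0,-0.0475,-0.0344,0,0,0,0,0,-0.0475,-0.0344,0,0,0,0]
}}

```text
clock: 2.1
position: [417.6, 370.4, 218.8]
orientation: [3.141, 0.0, 2.719]
ft_force: [0.6, -0.8, -0.6]
gripper_width: 1.0
gripper_force: 0.0
```

Call:
{"fn": "send_rows", "kwargs": {
  "steps": [0,-0.0475,-0.0344,0,0,0,0,0,-0.0475,-0.0344,0,0,0,0,0,-0.0475,-0.0344,0,0,0,0,0,-0.0475,-0.0344,0,0,0,0,0,-0.0475,-0.0344,0,0,0,0,0,-0.0475,-0.0344,0,0,0,0,0,-0.0475,-0.0344,0,0,0,0,0,-0.0475,-0.0344,0,0,0,0,0,-0.0475,-0.0344,0,0,0,0,0,-0.0475,-0.0344,0,0,0,0,0,-0.0475,-0.0344,0,0,0,0,0,-0.0475,-0.0344,0,0,0,0]
}}

```text
clock: 3.1
position: [557.8, 126.2, 218.8]
orientation: [3.141, 0.0, 2.719]
ft_force: [0.6, 0.4, 0.3]
gripper_width: 0.999
gripper_force: 0.0
```

Call:
{"fn": "send_rows", "kwargs": {
  "steps": [0,0,0,0,0,0,0.1467,0,0,0,0,0,0,0.1467,0,0,0,0,0,0,0.1467,0,0,0,0,0,0,0.1467,0,0,0,0,0,0,0.1467,0,0,0,0,0,0,0.1467,0,0,0,0,0,0,0.1467,0,0,0,0,0,0,0.1467,0,0,0,0,0,0,0.1467,0,0,0,0,0,0,0.1467,0,0,0,0,0,0,0.1467,0,0,0,0,0,0,0.1467]
}}

```text
clock: 4.1
position: [557.3, 127.3, 218.7]
orientation: [3.141, -0.0, 1.33]
ft_force: [0.5, 0.8, 0.6]
gripper_width: 1.001
gripper_force: 0.0
```

Call:
{"fn": "send_rows", "kwargs": {
  "steps": [0,0,0,0.05,0,0,0,0,0,0,0.05,0,0,0,0,0,0,0.05,0,0,0,0,0,0,0.05,0,0,0,0,0,0,0.05,0,0,0,0,0,0,0.05,0,0,0,0,0,0,0.05,0,0,0,0,0,0,0.05,0,0,0,0,0,0,0.05,0,0,0,0,0,0,0.05,0,0,0,0,0,0,0,0,0,0]
}}

```text
clock: 5.02
position: [555.4, 126.9, 14.8]
orientation: [-3.137, 0.002, 1.336]
ft_force: [-0.3, -0.1, -1.6]
gripper_width: 0.998
gripper_force: 0.0
```

Call:
{"fn": "send_rows", "kwargs": {
  "steps": [0,-0.0125,0,0,0,0,0,0,-0.0125,0,0,0,0,0,0,-0.0125,0,0,0,0,0,0,-0.0125,0,0,0,0,0,0,-0.0125,0,0,0,0,0,0,-0.0125,0,0,0,0,0,0,-0.0125,0,0,0,0,0,0,-0.0125,0,0,0,0,0]
}}

```text
clock: 5.68
position: [548.1, 88.1, 19.1]
orientation: [3.141, -0.001, 1.336]
ft_force: [1.1, 5.8, 4.4]
gripper_width: 0.999
gripper_force: 2.7
```

```bash
cat >> h.py <<'E'
def rail():
    return None
O=np.array([670.5,-38.3]); Y=np.radians(-13.4)
Bx=np.array([np.cos(Y),np.sin(Y)]); By=np.array([-np.sin(Y),np.cos(Y)])
def bench(p): d=np.asarray(p)[:2]-O; return np.round([d@Bx,d@By],1)
def report():
    s=sense(); print("clk",s["clock"],"tcp bench",bench(s["position"]),"z",s["position"][2],"yaw",s["orientation"][2],"F",s["ft_force"])
    for n in("top","scene"):
        p,w=cloud(n)
        sat=p.max(-1).astype(int)-p.min(-1)
        m=(w[...,2]>54)&(w[...,2]<74)&(sat<25)
        d=w[...,:2]-O; bx=d@Bx; by=d@By
        m&=(bx>-230)&(bx<80)&(abs(by)<112)
        _,l,st,_=cv2.connectedComponentsWithStats(m.astype(np.uint8))
        if len(st)<2: print("none");continue
        k=1+st[1:,4].argmax(); r=rect(w[l==k][:,:2]); print(n,st[k,4],r,"bench",bench(r[0]))
    return p
E
python3 -c "
from h import *
report()"
```

```text
clk 5.6833 tcp bench [-148.4   94.6] z 19.14467783733987 yaw 1.3359357509116012 F [1.11631611 5.76320896 4.37365553]
top 512 (array([503.7,  48.2]), array([62.9, 49.4]), 7.44) bench [-182.3   45.5]
scene 615 (array([ 5.344e+02, -5.000e-01]), array([ 40.6, 102.6]), 77.25) bench [-141.2    5.2]
```

Call:
{"fn": "send_rows", "kwargs": {
  "steps": [0,-0.0125,0,0,0,0,0,0,-0.0125,0,0,0,0,0,0,-0.0125,0,0,0,0,0,0,-0.0125,0,0,0,0,0,0,-0.0125,0,0,0,0,0,0,-0.0125,0,0,0,0,0,0,-0.01,0,0,0,0,0,0,-0.0075,0,0,0,0,0,0,0,0,0,0,0,0]
}}

```text
clock: 6.53
position: [539.2, 51.6, 18.5]
orientation: [-3.141, 0.001, 1.336]
ft_force: [1.0, -0.5, 1.3]
gripper_width: 1.005
gripper_force: 0.0
```

Call:
{"fn": "send_rows", "kwargs": {
  "steps": [0,0.02,0,0,0,0,0,0,0.04,0,0,0,0,0,0,0.04,0,0,0,0,0,0,0.04,0,0,0,0,0,0,0,0,-0.06,0,0,0,0,0,0,-0.06,0,0,0,0,0,0,-0.06,0,0,0,0,0,0,-0.06,0,0,0,0,0,0,-0.06,0,0,0,0,0,0,-0.06,0,0,0]
}}

```text
clock: 7.37
position: [552.2, 107.3, 163.5]
orientation: [-3.141, 0.001, 1.336]
ft_force: [1.3, -0.2, 0.1]
gripper_width: 1.0
gripper_force: 0.0
```

```bash
python3 -c "
from h import *
report()"
```

```text
clk 7.3667 tcp bench [-148.8  114.2] z 163.50393792339497 yaw 1.336357242678732 F [ 1.31273942 -0.17395579  0.1295496 ]
top 1506 (array([517.8, -14.4]), array([ 82.2, 130.9]), 77.02) bench [-154.1  -12.1]
scene 1362 (array([545.3,  -9.8]), array([103.5,  78.2]), 76.93) bench [-128.4   -1.3]
```

Call:
{"fn": "send_rows", "kwargs": {
  "steps": [0.35,-0.0475,-0.0392,0,0,0,0,0.35,-0.0475,-0.0392,0,0,0,0,0.35,-0.0475,-0.0392,0,0,0,0,0.35,-0.0475,-0.0392,0,0,0,0,0.35,-0.0475,-0.0392,0,0,0,0,0.35,-0.0475,-0.0392,0,0,0,0,0.35,0,0,0,0,0,-0.143,0.35,0,0,0,0,0,-0.143,0.35,0,0,0,0,0,-0.143,0.35,0,0,0,0,0,-0.143,0.35,0,0,0,0,0,-0.143,0.35,0,0,0,0,0,-0.143]
}}

```text
clock: 8.47
position: [434.2, 18.1, 161.7]
orientation: [-3.14, -0.0, 2.016]
ft_force: [0.4, -0.7, -0.1]
gripper_width: 0.655
gripper_force: 0.0
```

Call:
{"fn": "send_rows", "kwargs": {
  "steps": [0.35,0,0,0,0,0,-0.143,0.35,0,0,0,0,0,-0.143,0.35,0,0,0,0,0,-0.143,0.35,0,0,0,0,0,-0.143,0.35,0,0,0,0,0,-0.143,0.35,0,0,0,0,0,-0.143,0.35,0,0,0,0,0,-0.143,0.35,0,0,0,0,0,-0.143,0.35,0,0,0,0,0,0,0.35,0,0,0,0,0,0]
}}

```text
clock: 9.3
position: [434.3, 18.0, 161.9]
orientation: [-3.141, -0.001, 2.905]
ft_force: [0.7, 0.1, -0.6]
gripper_width: 0.647
gripper_force: 0.0
```

```bash
python3 -c "
from h import *
report()
p,w=cloud('top'); m=(w[...,2]>25)&(w[...,2]<36)
d=w[...,:2]-O; bx=d@Bx; by=d@By
m&=(bx>45)&(bx<115)&(abs(by)<110)
pts=w[m]; print('rail',len(pts),rect(pts[:,:2]),bench(rect(pts[:,:2])[0]), np.percentile(bx[m],[1,99]))
for n in ('top','scene'):
  p,w=cloud(n); 
  for lo,hi,k in((78,98,1),(72,92,-1)):
    d=w[...,:2]-O; mm=(w[...,2]>lo-0)&(w[...,2]<hi)&(abs(d@Bx-15)<60)&(abs(d@By-195*k)<60); r=rect(w[mm][:,:2]); print(n,k,r,bench(r[0]))
cv2.imwrite('pics/t2.png',snapshot('top')[0][100:400,150:510,::-1])
"
```

```text
clk 9.3 tcp bench [-2.429e+02  1.000e-01] z 161.91368192110684 yaw 2.905148233006419 F [ 0.65743023  0.10196926 -0.63081051]
top 1131 (array([550.9, -13. ]), array([100.3,  66. ]), 77.15) bench [-122.2   -3.1]
scene 2444 (array([518.6,  -3.6]), array([106.6, 133.1]), 76.09) bench [-155.8   -1.4]
rail 1415 (array([752.5, -57.8]), array([219.9,  38.7]), 76.47) [84.3  0. ] [ 65.60929171 101.82234775]
top 1 (array([730.3, 146.3]), array([100.3, 100.2]), 76.89) [ 15.4 193.4]
top -1 (array([ 640.2, -232.7]), array([100.5, 102.4]), 76.65) [  15.6 -196.1]
scene 1 (array([729.8, 149. ]), array([100.8, 100.8]), 77.14) [ 14.3 195.9]
scene -1 (array([ 640.4, -230. ]), array([103.2, 102.6]), 76.85) [  15.1 -193.5]
```

Call:
{"fn": "send_rows", "kwargs": {
  "steps": [0.35,0,0,0.04,0,0,0,0.35,0,0,0.04,0,0,0,0.35,0,0,0.04,0,0,0,0.35,0,0,0.04,0,0,0,0.35,0,0,0.04,0,0,0,0.35,0,0,0.04,0,0,0,0.35,0,0,0.04,0,0,0,0.35,0,0,0.04,0,0,0,0.35,0,0,0.04,0,0,0,0.35,0,0,0,0,0,0]
}}

```text
clock: 10.43
position: [432.9, 17.9, 15.9]
orientation: [-3.141, -0.004, 2.908]
ft_force: [-0.7, 0.1, -1.2]
gripper_width: 0.651
gripper_force: 0.0
```

Call:
{"fn": "send_rows", "kwargs": {
  "steps": [0.35,-0.015,0,0,0,0,0,0.35,-0.015,0,0,0,0,0,0.35,-0.015,0,0,0,0,0,0.35,-0.015,0,0,0,0,0,0.35,-0.015,0,0,0,0,0,0.35,-0.015,0,0,0,0,0,0.35,-0.015,0,0,0,0,0,0.35,-0.015,0,0,0,0,0,0.35,-0.015,0,0,0,0,0,0.35,-0.015,0,0,0,0,0,0.35,-0.015,0,0,0,0,0,0.35,-0.015,0,0,0,0,0]
}}

```text
clock: 11.43
position: [505.4, 1.1, 19.3]
orientation: [3.141, 0.0, 2.908]
ft_force: [-5.7, 1.3, 5.0]
gripper_width: 0.647
gripper_force: 2.8
```

```bash
python3 -c "
from h import *
report()"
```

```text
clk 11.4333 tcp bench [-169.8    0. ] z 19.342172661500523 yaw 2.908366955807047 F [-5.74631359  1.30424712  5.02403381]
top 810 (array([618. , -28.6]), array([100. ,  51.3]), 77.91) bench [-53.3  -2.7]
scene 2627 (array([575. , -16.6]), array([104.1, 138.9]), 76.38) bench [-97.9  -1. ]
```

Call:
{"fn": "send_rows", "kwargs": {
  "steps": [0.35,-0.0175,0,0,0,0,0,0.35,-0.0175,0,0,0,0,0,0.35,-0.0175,0,0,0,0,0,0.35,-0.0175,0,0,0,0,0,0.35,-0.0175,0,0,0,0,0,0.35,-0.0175,0,0,0,0,0,0.35,-0.0175,0,0,0,0,0,0.35,-0.0175,0,0,0,0,0,0.35,-0.0175,0,0,0,0,0,0.35,-0.015,0,0,0,0,0,0.35,-0.01,0,0,0,0,0,0.35,-0.01,0,0,0,0,0]
}}

```text
clock: 12.53
position: [579.8, -16.7, 18.7]
orientation: [-3.142, -0.0, 2.908]
ft_force: [-4.5, 1.5, 3.7]
gripper_width: 0.649
gripper_force: 2.7
```

Call:
{"fn": "send_rows", "kwargs": {
  "steps": [0.35,-0.005,0,0,0,0,0,0.35,-0.005,0,0,0,0,0,0.35,-0.005,0,0,0,0,0,0.35,-0.005,0,0,0,0,0,0.35,-0.005,0,0,0,0,0,0.35,-0.005,0,0,0,0,0,0.35,-0.004,0,0,0,0,0]
}}

```text
clock: 13.12
position: [592.8, -19.7, 18.7]
orientation: [-3.142, 0.0, 2.909]
ft_force: [-4.0, 0.9, 2.6]
gripper_width: 0.651
gripper_force: 2.3
```

Call:
{"fn": "send_rows", "kwargs": {
  "steps": [0.35,-0.004,0,0,0,0,0,0.35,-0.004,0,0,0,0,0,0.35,-0.004,0,0,0,0,0,0.35,0,0,0,0,0,0]
}}

```text
clock: 13.45
position: [597.7, -20.9, 18.6]
orientation: [3.142, 0.0, 2.909]
ft_force: [0.3, 0.3, 0.6]
gripper_width: 0.651
gripper_force: 0.1
```

Call:
{"fn": "send_rows", "kwargs": {
  "steps": [0.35,-0.0025,0,0,0,0,0,0.35,-0.0025,0,0,0,0,0,0.35,0,0,0,0,0,0]
}}

```text
clock: 13.7
position: [598.0, -21.0, 18.6]
orientation: [-3.141, -0.003, 2.909]
ft_force: [-18.4, 3.1, 11.1]
gripper_width: 0.646
gripper_force: 9.3
```

Call:
{"fn": "send_rows", "kwargs": {
  "steps": [0.35,-0.0025,0,0,0,0,0,0.35,0,0,0,0,0,0]
}}

```text
clock: 13.87
position: [598.0, -21.0, 18.6]
orientation: [-3.141, -0.006, 2.909]
ft_force: [-30.3, 4.2, 17.8]
gripper_width: 0.649
gripper_force: 15.2
```

Call:
{"fn": "send_rows", "kwargs": {
  "steps": [0.35,0.0125,0,0,0,0,0,0.35,0.025,0,0,0,0,0,0.35,0.05,0,0,0,0,0,0.35,0.05,0,0,0,0,0,0.35,0.05,0,0,0,0,0,0.35,0.05,0,-0.04,0,0,0,0.35,0.05,0,-0.04,0,0,0,0.35,0.05,0,-0.04,0,0,0,0.35,0.05,0,-0.04,0,0,0,0.35,0,0,-0.04,0,0,0,0.35,0,0,-0.04,0,0,0,0.35,0,0,0,0,0,0]
}}

```text
clock: 14.87
position: [450.3, 14.4, 117.8]
orientation: [3.141, 0.005, 2.909]
ft_force: [1.1, 0.2, -0.1]
gripper_width: 0.65
gripper_force: 0.0
```

```bash
python3 -c "
from h import *
p=report()
cv2.imwrite('pics/s3.png',p[:,:,::-1])
"
```

```text
clk 14.8667 tcp bench [-2.265e+02  2.000e-01] z 117.83840273359947 yaw 2.9087229922633555 F [ 1.13416028  0.19025185 -0.10757429]
top 2530 (array([670.9, -41.3]), array([ 99.9, 131.5]), 76.65) bench [ 1.1 -2.8]
scene 2818 (array([670.1, -39.5]), array([106.1, 131.7]), 76.56) bench [-0.1 -1.3]
```

View pics/s3.png

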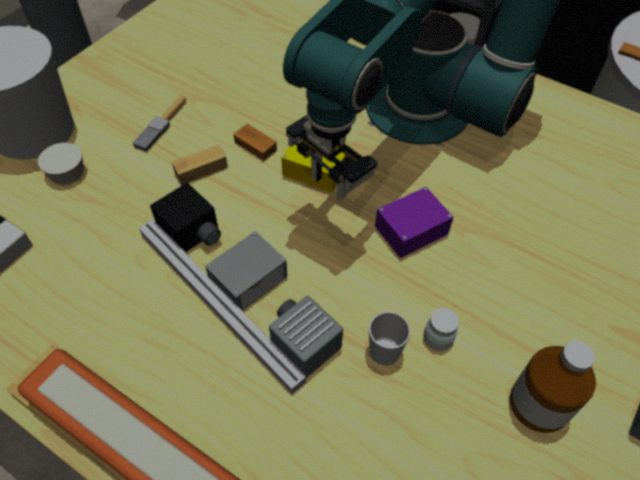

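The picture shows the grey cell flush with the rail at (247,270), between the detector snout (208,234) and the lamp snout (287,308). Measured in the bench frame it is at about (0.5,-2) mm and within 0.3° of square. The bystanders haven't moved and the gripper is clear.

```bash
python3 -c "
from plant import *
print(hand_in())"
```

```text
the job is handed in; nothing more can be done
None
```

I handed in the job with the test cell flush against the back rail, about 2 mm from midway between lamp and detector, and within about 0.3° of square. The cup, jar and wood blocks show no visible movement, the gripper is clear, and no verdict came back.

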